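# Load and close the test kiln

## Task

Get the small test kiln ready: take the small plain narrow-necked bottle that stands with two squat jars just left of the kiln and stand it upright on the chamber floor (do not drop it), then lower the lid fully shut, then swing the kiln's red-gripped hold-down arm over until its pad is down on the lid, and last throw the isolator handle across to the green dot. The hold-down arm must stay out of the way until the lid is shut; leave the other pots, tools and clay as they are.

Things in the scene. Friction and masses are not known exactly. Their poses are not given: they have to be found in the camera images.
- bottle: Plain reddish terracotta bottle without any pattern, the tallest of the three small vessels just left of the kiln; round belly 58 mm wide, narrow neck, 82 mm tall, 0.17 kg; origin at the centre of its foot, z up. Its neck (36 mm wide, 55 to 82 mm above the foot) is the place to grip. It changes places with the two squat jars.
- kiln: Blue bench-top test kiln, fixed; 206 by 206 mm, rim at 127 mm. Origin at the centre of its underside; its x axis points to the lid's hinge side (to the robot's right), its -y side faces the robot, z up. Chamber open at the top: 150 by 150 mm inside, centred on the origin in x and y, inner floor 37 mm above the table, 90 mm deep; walls 28 mm thick.
- chamber_floor (a point): Centre of the chamber's inner floor (37 mm above the kiln's underside); axes as the kiln.
- lid (a joint): Kiln lid angle in rad: 0 = shut flat on the rim, 1.0 = as far open as its stay allows (starts 0.9 to 1.0). Open, it leans over the chamber from the hinge side, so a vertical gripper cannot reach the chamber floor; a tool leaning parallel to it (top towards the kiln's -x) by about 30 degrees can. It stays where it is left (stiff hinge, 0.75 N m: 3 to 8 N at the tab).
- lid_hinge (a point): Middle of the lid's hinge line (along the kiln's y), 103 mm from the kiln's centre along its +x, 127 mm above its underside. The lid is 206 mm from hinge to free edge, 214 mm wide; its top is 32 mm above the hinge when shut.
- lid_tab (a point): Grip point on the black tab handle in the middle of the lid's free edge, 240 mm towards kiln -x from and 20 mm above the hinge when the lid is shut. The tab is 24 mm wide (kiln's y), 12 mm thick and stands out 50 mm from the edge, in the lid's plane. Site axes turn with the lid: -x points out along the tab.
- clamp (a joint): Angle of the hold-down arm on the side of the kiln that faces the robot (-y) in rad: 0 = lying across the lid with its rubber pad on it, stop there; 1.57 = upright; starts leaning towards the robot at 1.75 to 1.95. Hinge friction 0.09 N m: it stays open where it starts, but it is heavy (0.28 kg) and below about 0.9 rad it sinks shut by its own weight when let go.
- clamp_hinge (a point): Hinge of the hold-down arm: its axis is the kiln's x; at kiln x = -30 mm, y = -135 mm from the kiln's centre, 190 mm above its underside. At angle a the grip lies 100 mm from here, by cos a towards kiln +y and sin a up.
- clamp_grip (a point): Middle of the outer end of the arm: a round red grip 18 mm thick and 52 mm long, from 72 to 124 mm from the hinge, this point at 100 mm. When the arm is down it is 190 mm above the table and 31 mm above the lid's top.
- isolator: Grey isolator box, fixed, 120 (x) by 85 (y) by 57 mm; origin at the centre of its underside; its x axis points from the red dot (off, nearer the robot) to the green dot (on, farther from the robot).
- switch (a joint): Isolator handle in rad: 0 = off, leaning 0.5 rad to the red dot, 1.0 = on, leaning 0.5 rad to the green dot. Starts 0 to 0.15. Its heavy ball tips it over to the nearer end once past the middle; about 1 N moves it.
- switch_hinge (a point): Hinge of the isolator handle, 70 mm above the table; the axis is the isolator's y.
- switch_ball (a point): Centre of the black ball (32 mm) at the end of the handle, a 12 mm rod; 85 mm from the hinge. Push it along the isolator's +x to switch on.
- pale_jar: Squat brown unglazed jar, round, without pattern, wide mouth, 62 wide, 64 tall: a bystander; origin under its centre, z up.
- dotted_jar: Squat brown round jar with painted dots, 53 wide, 67 tall: a bystander; origin under its centre, z up.
- clay: Brown block of clay 74x110x56: a bystander in front of the kiln; origin under its centre, z up.
- loop: Wire loop tool with wooden handle, 160 long, lying: a bystander; origin under its centre, z up.
- green_pot: Pot of green paint, 61 wide, 48 tall: a bystander; origin under its centre, z up.
- slip: Small terracotta dish, 87 wide, 31 tall: a bystander; origin under its centre, z up.
- tile: Small clay tile with a red glaze patch, 34x52x8: a bystander; origin under its centre, z up.
There are look-alikes about, which are no part of the job. What is shaped like the isolator but orange is not meant.

How it is judged:
On the way, in this order (a step that is already met when the one before it is completed fails the run):
1. the bottle stands upright on the chamber floor, let go (x of bottle in the frame of kiln between -0.06 and 0.06 m and y of bottle in the frame of kiln between -0.06 and 0.06 m and z of bottle in the frame of kiln between 0.03 and 0.043 m and angle between bottle's own z axis and vertical below 0.12 rad and contact force between the fingers and bottle below 0.05 N), for 0.2 s.
2. the lid is fully shut (value of joint lid below 0.03 rad), for 0.1 s.
3. the hold-down arm is down on the lid (value of joint clamp below 0.06 rad), for 0.1 s.
4. the isolator is on (value of joint switch above 0.9 rad), for 0.1 s.
At the end, for the whole second after the job is handed in: The bottle stands at rest on the chamber floor (foot within 7 mm of its height, centre within 60 mm of the chamber's middle in both directions, less than 0.12 rad off upright), lid within 0.03 rad of shut, hold-down arm within 0.06 rad of down, isolator handle past 0.9 rad (on) (x of bottle in the frame of kiln between -0.06 and 0.06 m and y of bottle in the frame of kiln between -0.06 and 0.06 m and z of bottle in the frame of kiln between 0.03 and 0.043 m and angle between bottle's own z axis and vertical below 0.12 rad and value of joint lid below 0.03 rad and value of joint clamp below 0.06 rad and value of joint switch above 0.9 rad and linear speed of bottle below 0.02 m/s); the robot touches nothing.
It fails at once if the bottle is dropped: it moves faster than 0.6 m/s with no finger touching it (linear speed of bottle above 0.6 m/s and contact force between the fingers and bottle below 0.05 N).
It fails at once if the hold-down arm is swung in over the kiln (below 1.2 rad) while the lid is open by more than 0.1 rad (value of joint clamp below 1.2 rad and value of joint lid above 0.1 rad).
It fails at once if a bystander is moved more than 30 mm or tipped over (distance of any of pale_jar, dotted_jar, clay, loop, green_pot, slip, tile from where it was at the start of the episode above 0.03 m or angle between any of pale_jar, dotted_jar, clay, loop, green_pot, slip, tile's own z axis and vertical above 0.5 rad).
It also fails if it takes over 69 s, if anything falls off the work surface, if the arm or the gripper's body presses on something with over 40 N, if the wrist force passes 120 N, or if a joint passes its speed limit or range.

## Robot

A 6-joint arm with a two-finger parallel gripper is mounted at the origin on the work surface; the furniture and walls round the work are solid. World frame = base frame: x ahead of the robot, y to its left, z up, the work surface at z = 0. Lengths are in m, angles in rad, forces in N, time in s.
With the tool pointing down it reaches from about 0.425 to 0.95 m from the base axis. Payload 14.7 kg.
Tool frame: the origin (TCP) lies between the finger pads; the fingertips stand 25 mm ahead of it and the grasp point (between the pads) lies 6 mm ahead of it; z points along the fingers, y is the line along which they close (so a half turn about z gives the same grasp; the last joint's range is limited). The gripper opens to 85 mm and grips with 20 to 120 N. Pads are 22 mm wide; open, the fingers measure 114 mm over their backs; the gripper's body (76 mm by 85 mm) begins 54 mm behind the grasp point. The pads swing forward as they close: fully open they stand 13 mm farther back than shut.
Start: joints at [1.21, 0.48, 1.596, -0, 1.065, -0.047], TCP at [0.201, 0.618, 0.256] pointing down, gripper open.
Joint ranges: [-2.75, 2.75], [-0.82, 2.05], [0.23, 2.67], [-1.56, 4.7], [0.09, 2.69], [-2.92, 2.92]. Speed limits (rad/s): [1.89, 1.89, 2.39, 3.01, 3.01, 3.01].

## Interface

Orientations are given as a unit quaternion [x, y, z, w].
In Python, from plant import ctrl gives the robot as it stands.
- The arm moves only by the tool arm_command, never from a script. Its argument "steps" is a list of rows, each a list of 3 entries, a list of its own where there are three numbers: the shift along the world's x, y, z as a fraction of full scale, then the turn, a rotation vector about the world's x, y, z as a fraction of full scale, then the opening, from 0 (shut) to 1 (fully open). A call has 1 to 5 rows; each row is the pose to reach, as a shift and turn from the pose commanded when the call began; what a row does not reach only later rows make up. Full scale, the value 1, is 30 cm for a shift and 90 degrees for a turn. A row lasts 1/8 s, in which the tool goes at most 62.5 mm and 10.7 degrees, less where a joint would pass 70% of its speed; a pose out of reach is approached as far as the arm can. A call with a number of a shift or a turn outside -1 to 1 is refused whole. A call with a gripper value outside its range is refused whole. The fingers move at their own pace and stop on an object; "squeeze" is the grip in N (left out, the last holds). Time passes only in rows, so rows that repeat a pose let the fingers close. It gives the time, the measured TCP pose, the force, the opening and the grip force at its end, in the units of the state.
- ctrl.get_state(): the state, without advancing time (a new reading comes with each control period).
- ctrl.grab_frame(name): name is "side" or "top"; returns the picture (400x640x3 uint8, blue, green, red); there is no depth.
- ctrl.camera_params(name): a dict with "fovy" (degrees; the focal length in pixels is half the picture's height over the tangent of half this angle, whatever the lens; pixels are square), "cx", "cy" (the principal point, pixels), "k1" (the pictures are not rectified: a ray, as slopes to the right and down, at radius r is drawn at 1 + k1 r^2 times it, then the intrinsics apply), "rvec" (rotation vector, rad) and "tvec" (3), from world to camera coordinates, as OpenCV has them. Camera axes: x right, y down, z forward; pixel columns grow to the right and rows downward; lengths in m; the calibration is good to about 2 mm. A picture is of the moment at which its call begins. camera_params takes no time and is no camera call.
- ctrl.close_job(): hands the job in; it is judged then, once.
Trained networks look in the newest picture that a camera, given by its name, has taken for a name from the list of things; names that differ only in an ending like _2 or _b are one class to them, and where a whole thing is asked for, a point or a joint stands for the part that bears it (a point fixed in the world has none). Each returns a list of dicts, best first, with "score" (0 to 1); they miss things now and then, are a little off and sometimes report something else, mostly with a low value. They report only what shows in the picture. A call takes as long as a camera call. They do not tell look-alikes from the thing itself.
- ctrl.spot_in(camera, target): "bbox" ([centre column, centre row, width, height] in pixels, round what is visible of it).
- ctrl.masks_of(camera, target): "pixels" (400x640 bool, what is visible of it) and "bbox" ([centre column, centre row, width, height] in pixels, round what is visible of it).
- ctrl.landmark_of(camera, target): "uv" ([column, row] in pixels: a listed point, or the origin of a listed thing).
The state is a dict: "time_s": time; "q": joint angles; "qvel": joint speeds; "tau": joint torques, N m; "tool_pos": TCP position; "ee_rot": TCP orientation; "ft_force": force on the tool from outside, world axes, zero at the start; "wrist_torque": the same for the moment, N m; "opening": finger opening in m; "grip_force": force on a finger pad.
Only numpy, scipy, OpenCV 4.12 (cv2) and the standard library are available. Lean on these libraries where they do the work, as an engineer would, in place of code of your own. Each camera call takes 0.05 s, during which the arm holds its last target. There are 200 camera calls.

## Working session

There is one attempt and no reset: what is moved stays moved. The work goes in short steps, Python scripts to look and compute and a tool call to move; the robot and the scene stay as the last step left them, time stands still between calls to the robot, and variables do not carry over. Pictures are saved under pics/ and viewed, at most 10 in all, crops included, and the job is handed in when it is done.

Besides the shell and the picture viewer there is one more tool, called after "Call:" as name(argument=value, ...) on one line, values as JSON. arm_command: Moves the arm, as the interface text tells. Shift numbers are shares of 30 cm and turn numbers shares of 90 degrees, none past 1 either way. Its arguments: {"type":"object","properties":{"steps":{"type":"array"},"squeeze":{"type":"number"}},"required":["steps"]}

```bash
ls; mkdir -p pics
cat > h.py <<'E'
import numpy as np, cv2
from plant import ctrl
def cam(n):
    p=ctrl.camera_params(n); f=200/np.tan(np.radians(p['fovy'])/2)
    R=cv2.Rodrigues(np.array(p['rvec'],float))[0]; t=np.array(p['tvec'],float)
    K=np.array([[f,0,p['cx']],[0,f,p['cy']],[0,0,1]]); return K,np.array([p['k1'],0,0,0,0.]),R,t
def proj(n,X):
    K,d,R,t=cam(n); return cv2.projectPoints(np.array(X,float).reshape(-1,1,3),cv2.Rodrigues(R)[0],t,K,d)[0].reshape(-1,2)
def ray(n,uv):
    K,d,R,t=cam(n); x=cv2.undistortPoints(np.array(uv,float).reshape(1,1,2),K,d).ravel()
    v=R.T@np.array([x[0],x[1],1]); return -R.T@t, v/np.linalg.norm(v)
def onz(n,uv,z):
    c,v=ray(n,uv); return c+v*(z-c[2])/v[2]
def tri(a,b):
    A=0;B=0;rs=[ray('side',a),ray('top',b)]
    for c,v in rs:
        P=np.eye(3)-np.outer(v,v); A=A+P; B=B+P@c
    X=np.linalg.solve(A,B); return X, max(np.linalg.norm((np.eye(3)-np.outer(v,v))@(X-c)) for c,v in rs)
E
python3 - <<'E'
from h import *
np.set_printoptions(precision=3,suppress=True)
for n in('side','top'):
    cv2.imwrite(f'pics/{n}0.png',ctrl.grab_frame(n))
    print(n,ray(n,(320,200)))
U={}
for t in ['bottle','kiln','chamber_floor','lid_hinge','lid_tab','clamp_hinge','clamp_grip','isolator','switch_hinge','switch_ball','pale_jar','dotted_jar','clay']:
    for n in('side','top'):
        r=ctrl.landmark_of(n,t); U[t,n]=r
        print(t,n,[(np.round(x['uv'],1).tolist(),round(x['score'],2)) for x in r[:3]])
    if U[t,'side'] and U[t,'top']: print('   ',*tri(U[t,'side'][0]['uv'],U[t,'top'][0]['uv']))
print(ctrl.get_state())
E
```

```text
pics
side (array([-0.096, -1.671,  1.129]), array([ 0.255,  0.812, -0.525]))
top (array([ 0.186, -0.145,  1.804]), array([ 0.133,  0.003, -0.991]))
bottle side []
bottle top [([178.0, 186.3], 0.73)]
kiln side [([354.6, 203.3], 0.7)]
kiln top [([283.7, 155.9], 0.97), ([370.3, 163.6], 0.6), ([173.0, 185.6], 0.42)]
    [0.594 0.001 0.002] 0.003851183229083063
chamber_floor side [([354.3, 196.1], 0.97)]
chamber_floor top [([278.4, 154.6], 0.68)]
    [0.596 0.018 0.029] 0.001424243499220705
lid_hinge side [([368.6, 185.9], 0.75), ([327.3, 170.7], 0.67)]
lid_hinge top [([270.4, 184.6], 0.21)]
    [0.559 0.011 0.084] 0.0905330717073188
lid_tab side [([374.9, 234.9], 0.5)]
lid_tab top [([265.7, 132.3], 0.85), ([217.6, 193.1], 0.51)]
    [ 0.762  0.106 -0.279] 0.00871950536137664
clamp_hinge side [([324.0, 169.5], 0.5)]
clamp_hinge top [([270.6, 187.0], 0.39)]
    [0.451 0.03  0.179] 0.0026547432712763666
clamp_grip side [([320.6, 150.2], 0.61)]
clamp_grip top [([271.1, 190.2], 0.62)]
    [0.428 0.016 0.279] 0.00601976426062669
isolator side [([276.0, 264.6], 0.94), ([377.4, 326.7], 0.76), ([
[... 800 characters left out ...]
]
dotted_jar top [([214.1, 193.6], 0.67)]
    [ 0.464  0.267 -0.02 ] 0.008346214088467996
clay side [([321.9, 230.7], 0.65), ([316.9, 248.0], 0.56)]
clay top [([320.2, 215.1], 0.6), ([209.4, 158.1], 0.16)]
    [ 0.381 -0.142 -0.009] 0.01079712286732537
{'time_s': 1.4, 'q': array([ 1.21 ,  0.48 ,  1.596,  0.   ,  1.065, -0.047]), 'qvel': array([ 0.   ,  0.001, -0.001,  0.   , -0.001,  0.   ]), 'tau': array([  0.004, -95.047, -43.064,  -0.   ,   0.001,  -0.   ]), 'tool_pos': array([0.201, 0.618, 0.256]), 'ee_rot': array([ 0.156,  0.988, -0.   , -0.   ]), 'ft_force': array([0.866, 0.485, 0.624]), 'wrist_torque': array([-0.025, -0.015,  0.017]), 'grip_force': 0.0, 'opening': 0.08498963729202492}
```

Run:
```python
import cv2
a=cv2.imread('pics/top0.png');b=cv2.imread('pics/side0.png')
cv2.imwrite('pics/t1.png',cv2.resize(a[90:330,120:520],None,fx=2,fy=2,interpolation=cv2.INTER_CUBIC))
cv2.imwrite('pics/s1.png',cv2.resize(b[90:350,220:480],None,fx=2.3,fy=2.3,interpolation=cv2.INTER_CUBIC))
```

```text
(no output)
```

View pics/t1.png

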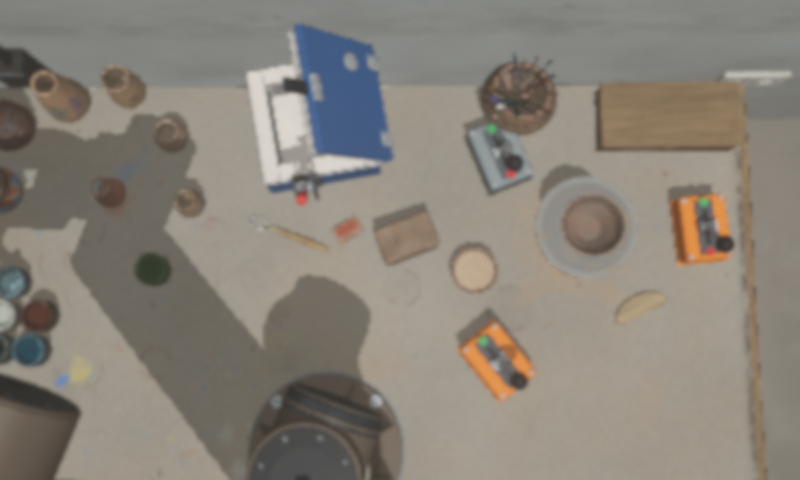

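View pics/s1.png

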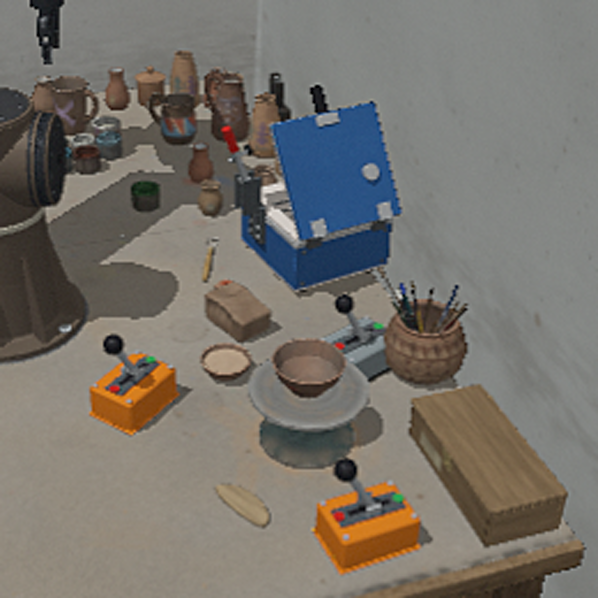

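The top view (crop 2x, offset 120,90) shows the bottle at about (175,186), the dotted jar at (214,191), the pale jar at (205,156), and the kiln at 245–315 × 105–185. The grey isolator is at about (370,165), with two orange look-alikes. In the side view the bottle is at about (307,160) and the grey isolator at about (375,238). I'll zoom in on the kiln and isolator to fit their poses.

Run:
```python
import cv2,numpy as np
a=cv2.imread('pics/top0.png');b=cv2.imread('pics/side0.png')
A=cv2.resize(a[95:190,235:395],None,fx=5,fy=5,interpolation=cv2.INTER_CUBIC)
B=cv2.resize(b[120:260,295:405],None,fx=5,fy=5,interpolation=cv2.INTER_CUBIC)[:600]
def grid(I,x0,y0):
    for x in range(0,I.shape[1],50): cv2.putText(I,str(x0+x//5),(x,8),0,.3,(0,255,255)); cv2.line(I,(x,10),(x,14),(0,255,255))
    for y in range(0,I.shape[0],50): cv2.putText(I,str(y0+y//5),(0,y+4),0,.3,(0,255,255))
grid(A,235,95);grid(B,295,120)
cv2.imwrite('pics/t2.png',A);cv2.imwrite('pics/s2.png',B)
```

```text
(no output)
```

View pics/t2.png

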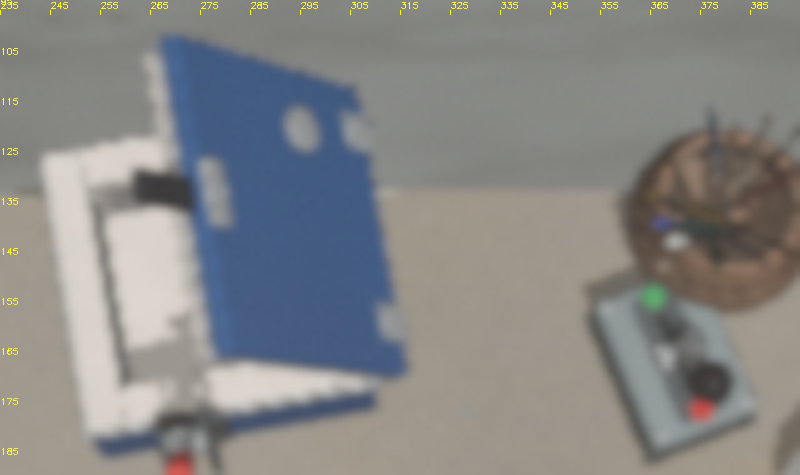

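View pics/s2.png

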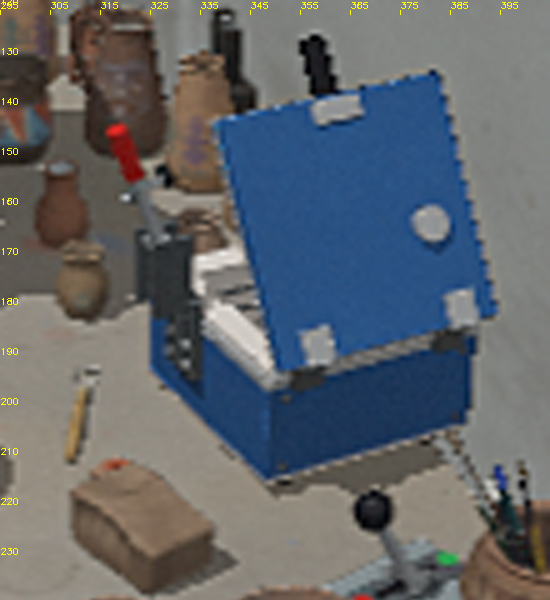

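```bash
cat > fit.py <<'E'
from h import *
from scipy.optimize import least_squares
np.set_printoptions(precision=4,suppress=True)
def W(p,X): 
    c,s=np.cos(p[2]),np.sin(p[2]); return np.array([p[0]+c*X[0]-s*X[1],p[1]+s*X[0]+c*X[1],X[2]])
def lid(a,d,z,y): return np.array([.103-d*np.cos(a)+z*np.sin(a),y,.127+d*np.sin(a)+z*np.cos(a)])
def cl(a,r): return np.array([-.03,-.135+r*np.cos(a),.19+r*np.sin(a)])
E
python3 - <<'E'
from fit import *
S='side';T='top'
O=[(S,(348.3,215.6),lambda p:(.103,-.103,0)),(S,(325.1,193.2),lambda p:(-.103,-.103,0)),(S,(388.1,204.5),lambda p:(.103,.103,0)),
(S,(348.7,197.3),lambda p:(.103,-.103,.127)),
(S,(337.7,143.7),lambda p:lid(p[3],.206,.032,-.107)),(S,(382.7,134.1),lambda p:lid(p[3],.206,.032,.107)),
(S,(350.3,194.1),lambda p:lid(p[3],0,.032,-.107)),(S,(393.7,182.7),lambda p:lid(p[3],0,.032,.107)),
(T,(243.7,126.3),lambda p:(-.103,.103,.127)),(T,(252.3,182.3),lambda p:(-.103,-.103,.127)),(T,(254.7,185.9),lambda p:(-.103,-.103,0)),
(T,(278.3,166.3),lambda p:lid(p[3],.206,.032,-.107)),(T,(267.3,102.1),lambda p:lid(p[3],.206,.032,.107)),
(T,(305.7,112.1),lambda p:lid(p[3],0,.032,.107)),(T,(315.7,169.1),lambda p:lid(p[3],0,.032,-.107)),
(S,(320.6,150.2),lambda p:cl(p[4],.1)),(T,(271.1,190.2),lambda p:cl(p[4],.1)),(S,(318.3,146.2),lambda p:cl(p[4],.122)),(S,(324,169.5),lambda p:cl(0,0)),(T,(270.6,187),lambda p:cl(0,0)),(S,(354.3,196.1),lambda p:(0,0,.037))]
f=lambda p:np.concatenate([proj(n,W(p,g(p)))[0]-uv for n,uv,g in O])
r=least_squares(f,[.594,.0,-1.4,.95,1.85],loss='soft_l1')
print(r.x); print(f(r.x).reshape(-1,2).round(1).tolist())
np.save('k.npy',r.x)
p=r.x
for nm,X in dict(tab=lid(p[3],.24,.02,0),grip=cl(p[4],.1),gripdown=cl(0,.1),tabshut=lid(0,.24,.02,0),floor=(0,0,.037)).items(): print(nm,W(p,X))
# isolator
print('ball',*tri((369.2,221.7),(376.8,171)))
g,_=tri((384,231.2),(365.4,154));d,_=tri((369,239),(375,176.6));print('dots',g,d,np.arctan2(*(g-d)[1::-1]))
print(onz(T,(365.4,154),.06),onz(T,(375,176.6),.06),onz(S,(384,231.2),.06))
for n in(S,T):
    print(n,[(np.round(x['uv'],1).tolist(),round(x['score'],2)) for t in('bottle',) for x in ctrl.landmark_of(n,t)],[(np.round(x['bbox'],1).tolist(),round(x['score'],2)) for x in ctrl.spot_in(n,'bottle')])
# bottle: side top of neck crop (60,165), foot (62,242)
for z,uv in((.08,(307,152.5)),(.04,(307.2,161.5))): print('b side',onz(S,uv,z))
for z,uv in((.04,(175.3,186)),(.0,(178,186.3))): print('b top',onz(T,uv,z))
for nm,s,t in(('bottle',(307.2,160.5),(175.2,186)),('dot',(311,176),(214,191)),('pale',(335,167),(205,156))): print(nm,*tri(s,t))
E
```

```text
[ 0.5985  0.0181 -1.3914  0.948   1.9391]
[[-1.6, 3.1], [-1.0, 3.2], [-1.3, 2.3], [-0.9, -4.2], [-0.9, -0.3], [-1.9, -0.4], [0.0, -1.8], [0.1, -2.2], [-0.8, -0.6], [-0.0, -1.2], [2.4, 0.9], [0.5, -0.4], [0.2, -0.3], [0.1, -0.5], [1.0, 0.3], [-2.3, -0.8], [0.0, -1.1], [-1.7, -1.0], [1.9, -1.8], [1.6, -3.9], [1.0, -1.6]]
tab [0.5948 0.0386 0.3336]
grip [0.4249 0.0172 0.2833]
gripdown [0.5587 0.0414 0.19  ]
tabshut [0.574  0.1529 0.147 ]
floor [0.5985 0.0181 0.037 ]
ball [ 0.5112 -0.3398  0.1404] 0.0009437328453291611
dots [ 0.5914 -0.3083  0.0592] [ 0.5095 -0.3431  0.0629] 0.4014174836992859
[ 0.5903 -0.308   0.06  ] [ 0.505  -0.3419  0.06  ] [ 0.5918 -0.3093  0.06  ]
side [] [([307.3, 161.4, 7.6, 15.8], 0.66)]
top [([178.0, 186.3], 0.73)] [([174.3, 185.4, 14.7, 13.8], 0.73)]
b side [0.485  0.4048 0.08  ]
b side [0.4799 0.3848 0.04  ]
b top [0.4767 0.4009 0.04  ]
b top [0.4821 0.4029 0.    ]
bottle [0.4808 0.4015 0.0369] 0.0036847474771456814
dot [0.461  0.2589 0.026 ] 0.0017149094657575024
pale [0.5937 0.2935 0.0371] 0.002557889103248447
```

```bash
cat >> fit.py <<'E'
from scipy.spatial.transform import Rotation as Ro
k=np.load('k.npy')
def kx(): return np.array([np.cos(k[2]),np.sin(k[2]),0])
def ky(): return np.array([-np.sin(k[2]),np.cos(k[2]),0])
def Rt(y,a):  # closing axis y, approach a
    a=a/np.linalg.norm(a); y=y-a*(a@y); y/=np.linalg.norm(y); return np.c_[np.cross(y,a),y,a]
def Rlean(deg): 
    t=np.radians(deg); return Rt(ky(),np.sin(t)*kx()-np.cos(t)*np.array([0,0,1.]))
def go(pos,R,st=None,p0=None,R0=None):
    if p0 is None: s=ctrl.get_state(); p0=s['tool_pos'];R0=Ro.from_quat(s['ee_rot']).as_matrix()
    best=min((Ro.from_matrix(Rx@R0.T).as_rotvec() for Rx in (R,R@np.diag([-1,-1,1]))),key=np.linalg.norm)
    print(st,'shift',(np.asarray(pos)-p0)/.3,'turn',best/(np.pi/2),'pos',np.asarray(pos))
E
python3 - <<'E'
from fit import *
S='side';T='top'
O=[(S,(337.7,143.7),lambda p:lid(p[3],.206,.032,-.107)),(S,(382.7,134.1),lambda p:lid(p[3],.206,.032,.107)),
(S,(350.3,194.1),lambda p:lid(p[3],0,.032,-.107)),(S,(393.7,182.7),lambda p:lid(p[3],0,.032,.107)),
(T,(243.7,126.3),lambda p:(-.103,.103,.127)),(T,(252.3,182.3),lambda p:(-.103,-.103,.127)),
(T,(278.3,166.3),lambda p:lid(p[3],.206,.032,-.107)),(T,(267.3,102.1),lambda p:lid(p[3],.206,.032,.107)),
(T,(305.7,112.1),lambda p:lid(p[3],0,.032,.107)),(T,(315.7,169.1),lambda p:lid(p[3],0,.032,-.107)),
(S,(320.6,150.2),lambda p:cl(p[4],.1)),(T,(271.1,190.2),lambda p:cl(p[4],.1)),(S,(318.3,146.2),lambda p:cl(p[4],.122))]
f=lambda p:np.concatenate([proj(n,W(p,g(p)))[0]-uv for n,uv,g in O])
r=least_squares(f,k,loss='soft_l1'); print(r.x,f(r.x).reshape(-1,2).round(1).tolist()); np.save('k.npy',r.x); k[:]=r.x
R=Rlean(30);a=R[:,2]
g=np.array([.481,.402,.073])-.006*a
go(g-.1*a,R,'pre'); go(g,R,'grasp')
E
```

```text
[ 0.598   0.0171 -1.3901  0.9437  1.9292] [[-1.1, -0.2], [-2.1, -0.2], [0.0, -1.7], [0.1, -2.1], [-0.5, -0.4], [0.3, -1.0], [0.7, -0.2], [0.2, -0.0], [0.3, -0.5], [1.3, 0.4], [-2.1, -0.8], [0.4, -1.2], [-1.4, -1.0]]
pre shift [ 0.9028 -0.5471 -0.305 ] turn [-0.2632 -0.2302 -0.6688] pos [0.4715 0.4541 0.1648]
grasp shift [ 0.9328 -0.7111 -0.5937] turn [-0.2632 -0.2302 -0.6688] pos [0.4805 0.405  0.0782]
```

Call:
arm_command(steps=[[[0.15,-0.1,0.1],[-0.03,-0.03,-0.08],1],[[0.3,-0.2,0.1],[-0.07,-0.06,-0.18],1],[[0.45,-0.3,0.1],[-0.11,-0.1,-0.28],1],[[0.6,-0.4,0.1],[-0.15,-0.13,-0.38],1],[[0.75,-0.45,0.1],[-0.19,-0.16,-0.48],1]], squeeze=30)

```text
time_s: 2.22
tool_pos: [0.4268, 0.482, 0.2869]
ee_rot: [0.506, 0.841, -0.125, 0.144]
ft_force: [0.1, 1.2, -1.4]
opening: 0.0853
grip_force: 0.0
```

Run:
```python
from fit import *
R=Rlean(30);a=R[:,2]
g=np.array([.481,.402,.073])-.006*a
print(ctrl.get_state()['q'],ctrl.get_state()['tool_pos'])
go(g-.1*a,R,'pre'); go(g,R,'grasp')
```

```text
[ 0.9602  0.5737  1.4155 -0.3083  1.3983  0.5633] [0.4268 0.482  0.2869]
pre shift [ 0.149  -0.0928 -0.4069] turn [-0.0748 -0.0686 -0.1845] pos [0.4715 0.4541 0.1648]
grasp shift [ 0.179  -0.2568 -0.6955] turn [-0.0748 -0.0686 -0.1845] pos [0.4805 0.405  0.0782]
```

Call:
arm_command(steps=[[[0.07,-0.04,-0.13],[-0.04,-0.035,-0.09],1],[[0.149,-0.093,-0.27],[-0.075,-0.069,-0.185],1],[[0.149,-0.093,-0.407],[-0.075,-0.069,-0.185],1],[[0.149,-0.093,-0.407],[-0.075,-0.069,-0.185],1]])

```text
time_s: 2.72
tool_pos: [0.4693, 0.4539, 0.1612]
ee_rot: [0.616, 0.743, -0.168, 0.198]
ft_force: [-0.1, -0.6, -0.4]
opening: 0.0852
grip_force: 0.0
```

Run:
```python
from fit import *
R=Rlean(30);a=R[:,2]
g=np.array([.481,.402,.073])-.006*a
go(g-.1*a,R,'pre'); go(g,R,'grasp')
f={n:ctrl.grab_frame(n) for n in('side','top')}
for n,x0,y0 in(('side',260,100),('top',120,110)):
    I=f[n].copy()
    for X in([.481,.402,0],[.481,.402,.082]):
        u=proj(n,X)[0]; cv2.circle(I,tuple(int(round(v)) for v in u),1,(0,255,0),-1)
    f[n]=cv2.resize(I[y0:y0+120,x0:x0+80 if n=='side' else x0+80],None,fx=5,fy=5,interpolation=cv2.INTER_CUBIC)
cv2.imwrite('pics/g1.png',np.hstack([f['side'],f['top']]))
for n in('side','top'): print(n,[(np.round(x['bbox'],1).tolist(),round(x['score'],2)) for x in ctrl.spot_in(n,'bottle')])
```

```text
pre shift [0.0071 0.0008 0.0119] turn [ 0.0018 -0.0034 -0.0026] pos [0.4715 0.4541 0.1648]
grasp shift [ 0.0371 -0.1632 -0.2767] turn [ 0.0018 -0.0034 -0.0026] pos [0.4805 0.405  0.0782]
side [([306.5, 160.8, 8.6, 18.9], 0.73)]
top [([174.1, 186.8, 16.9, 15.3], 0.59)]
```

View pics/g1.png

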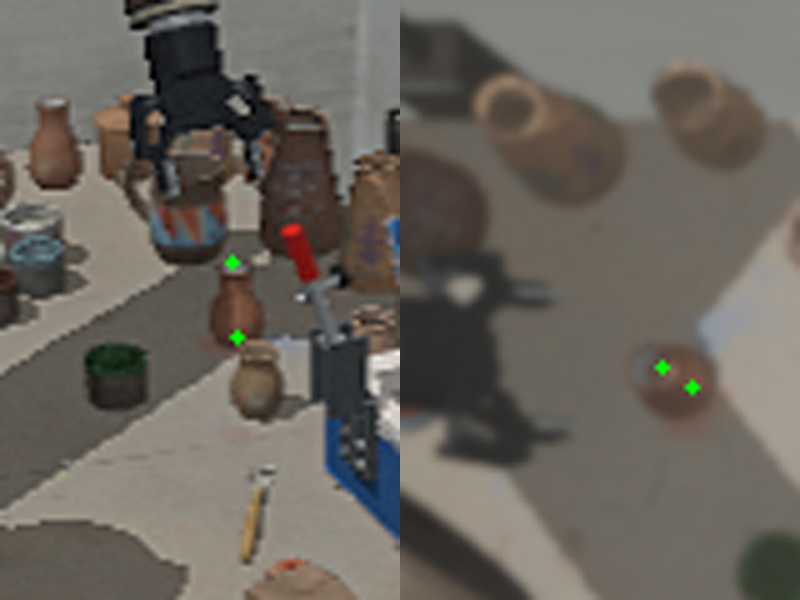

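The fingers straddle the bottle line. In the side panel the mouth is at (232,262) and the foot at (237,343), close to the projected dots. Next I descend along the tool axis and grip.

Call:
arm_command(steps=[[[0.015,-0.04,-0.07],[0,0,0],1],[[0.025,-0.1,-0.17],[0,0,0],1],[[0.037,-0.16,-0.27],[0,0,0],1],[[0.037,-0.16,-0.277],[0,0,0],1]])

```text
time_s: 3.42
tool_pos: [0.4812, 0.4064, 0.0814]
ee_rot: [0.617, 0.743, -0.166, 0.198]
ft_force: [-0.3, 0.8, 0.6]
opening: 0.0856
grip_force: 0.0
```

Call:
arm_command(steps=[[[0,0,0],[0,0,0],0.3],[[0,0,0],[0,0,0],0.3],[[0,0,0],[0,0,0],0.2],[[0,0,0],[0,0,0],0.2],[[0,0,0],[0,0,0],0.2]], squeeze=30)

```text
time_s: 4.05
tool_pos: [0.4817, 0.408, 0.0822]
ee_rot: [0.617, 0.744, -0.165, 0.198]
ft_force: [-0.9, 0.4, 8.4]
opening: 0.0343
grip_force: 29.1
```

Run:
```python
from fit import *
s=ctrl.get_state();R=Ro.from_quat(s['ee_rot']).as_matrix()
print(s['tool_pos'],s['opening'],s['grip_force'],'grasp pt',s['tool_pos']+.006*R[:,2])
f={n:ctrl.grab_frame(n) for n in('side','top')}
for n in('side','top'): print(n,[(np.round(x['bbox'],1).tolist(),round(x['score'],2)) for x in ctrl.spot_in(n,'bottle')])
a=cv2.resize(f['side'][110:190,280:360],None,fx=5,fy=5,interpolation=cv2.INTER_CUBIC)
b=cv2.resize(f['top'][150:230,140:220],None,fx=5,fy=5,interpolation=cv2.INTER_CUBIC)
cv2.imwrite('pics/g2.png',np.hstack([a,b]))
```

```text
[0.4817 0.408  0.0822] 0.03432201566218096 29.14260722376639 grasp pt [0.4823 0.4051 0.077 ]
side [([307.4, 159.8, 9.8, 16.0], 0.67)]
top [([175.4, 185.4, 20.0, 14.2], 0.53), ([287.9, 137.4, 54.3, 68.0], 0.25)]
```

View pics/g2.png

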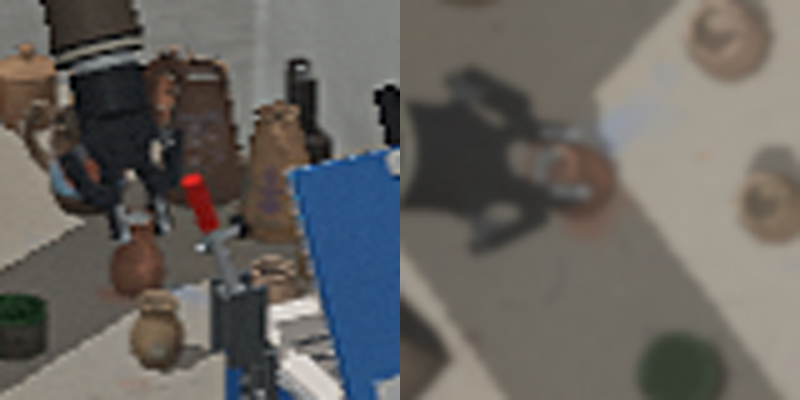

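Grip holds at 34 mm opening with 29 N, and the bottle is still upright. Now lift and plan the carry.

Call:
arm_command(steps=[[[0,0,0.06],[0,0,0],0.2],[[0,0,0.2],[0,0,0],0.2],[[0,0,0.35],[0,0,0],0.2],[[0,0,0.42],[0,0,0],0.2],[[0,0,0.42],[0,0,0],0.2]], squeeze=40)

```text
time_s: 4.88
tool_pos: [0.4818, 0.4079, 0.2085]
ee_rot: [0.617, 0.744, -0.164, 0.198]
ft_force: [-0.1, 0.2, -2.1]
opening: 0.0338
grip_force: 40.3
```

```bash
cat >> fit.py <<'E'
h0=.0822-.005 ; # grasp pt height above foot
def tcp(X,R): return W(k,X)-.006*R[:,2]   # X = grasp point in kiln frame
E
python3 - <<'E'
from fit import *
s=ctrl.get_state(); print(s['opening'],s['grip_force'],s['ft_force'],s['q'])
Rg=Ro.from_quat(s['ee_rot']).as_matrix()   # grip orientation keeps the bottle upright
np.save('Rg.npy',Rg)
print('lean',np.degrees(np.arccos(-Rg[2,2])))
E8=Ro.from_rotvec(ky()*-np.radians(8)).as_matrix()
if -(E8@Rg)[2,2]>-Rg[2,2]: E8=E8.T
print('lean8',np.degrees(np.arccos(-(E8@Rg)[2,2])))
p=s['tool_pos'];R0=Rg
for nm,X,R in(('A',(-.11,0,.16+h0),E8@Rg),('B',(-.045,0,.145+h0),E8@Rg),('M',(-.02,0,.08+h0),Ro.from_rotvec(Ro.from_matrix(E8).as_rotvec()/2).as_matrix()@Rg),('C',(-.005,0,.039+h0),Rg)):
    q=tcp(np.array(X),R); go(q,R,nm,p,R0); p,R0=q,R
E
```

```text
0.03376409222174614 40.258613128680736 [-0.0784  0.1704 -2.1244] [ 0.8675  0.6831  1.4681 -0.4065  1.3547  0.8447]
lean 29.793854129173287
lean8 37.793722943711764
A shift [ 0.3191 -0.9302  0.1114] turn [-0.0874 -0.016   0.    ] pos [0.5775 0.1289 0.2419]
B shift [ 0.0389 -0.2131 -0.05  ] turn [0. 0. 0.] pos [0.5892 0.065  0.2269]
M shift [ 0.0152 -0.0831 -0.2159] turn [ 0.0437  0.008  -0.    ] pos [0.5938 0.04   0.1622]
C shift [ 0.0092 -0.0504 -0.1359] turn [ 0.0437  0.008  -0.    ] pos [0.5965 0.0249 0.1214]
```

Call:
arm_command(steps=[[[0.04,-0.12,0.06],[-0.015,-0.003,0],0.2],[[0.1,-0.28,0.11],[-0.035,-0.006,0],0.2],[[0.16,-0.46,0.111],[-0.055,-0.01,0],0.2],[[0.22,-0.63,0.111],[-0.075,-0.013,0],0.2],[[0.28,-0.8,0.111],[-0.087,-0.016,0],0.2]])

```text
time_s: 5.5
tool_pos: [0.5652, 0.1645, 0.2392]
ee_rot: [0.603, 0.728, -0.209, 0.249]
ft_force: [0.9, -0.1, -1.5]
opening: 0.0336
grip_force: 40.2
```

Call:
arm_command(steps=[[[0.039,-0.13,0],[0,0,0],0.2],[[0.039,-0.13,0],[0,0,0],0.2]])

```text
time_s: 5.75
tool_pos: [0.5766, 0.1244, 0.2394]
ee_rot: [0.605, 0.727, -0.21, 0.248]
ft_force: [-0.2, 0.2, -2.7]
opening: 0.0341
grip_force: 40.4
```

Run:
```python
from fit import *
Rg=np.load('Rg.npy');s=ctrl.get_state(); R=Ro.from_quat(s['ee_rot']).as_matrix()
print('lean',np.degrees(np.arccos(-R[2,2])),s['opening'],s['q'])
go(tcp(np.array((-.045,0,.145+h0)),R),R,'B')
f={n:ctrl.grab_frame(n) for n in('side','top')}
for n in('side','top'): print(n,[(np.round(x['bbox'],1).tolist(),round(x['score'],2)) for x in ctrl.spot_in(n,'bottle')])
a=cv2.resize(f['side'][110:210,310:400],None,fx=4,fy=4,interpolation=cv2.INTER_CUBIC)
b=cv2.resize(f['top'][95:195,220:320],None,fx=4,fy=4,interpolation=cv2.INTER_CUBIC)
cv2.imwrite('pics/g3.png',np.hstack([a,b]))
```

```text
lean 37.955717558955314 0.034065358962062746 [ 0.5071  0.5557  1.7165 -0.6717  1.2069  0.6798]
B shift [ 0.0422 -0.1979 -0.0414] turn [0. 0. 0.] pos [0.5892 0.065  0.2269]
side []
top [([245.6, 151.3, 15.1, 19.7], 0.75), ([207.9, 159.2, 18.1, 9.6], 0.35)]
```

View pics/g3.png

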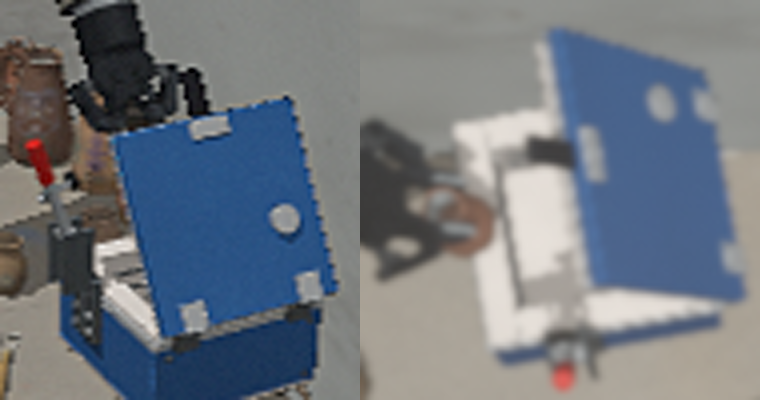

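The bottle hangs over the left rim (top panel (463,220)), in line with the chamber's middle. I continue in.

Call:
arm_command(steps=[[[0.01,-0.06,0],[0,0,0],0.2],[[0.028,-0.13,-0.02],[0,0,0],0.2],[[0.042,-0.198,-0.041],[0,0,0],0.2],[[0.042,-0.198,-0.041],[0,0,0],0.2]])

```text
time_s: 6.45
tool_pos: [0.5894, 0.0666, 0.2274]
ee_rot: [0.605, 0.727, -0.209, 0.249]
ft_force: [0.4, 0.3, -2.1]
opening: 0.0338
grip_force: 40.4
```

Run:
```python
from fit import *
Rg=np.load('Rg.npy');s=ctrl.get_state(); R=Ro.from_quat(s['ee_rot']).as_matrix()
rv=Ro.from_matrix(R@Rg.T).as_rotvec(); print('tilt',np.degrees(rv),s['ft_force'],s['opening'])
Rm=Ro.from_rotvec(rv/2).as_matrix()@Rg
go(tcp(np.array((-.02,0,.08+h0)),Rm),Rm,'M');go(tcp(np.array((-.005,0,.039+h0)),Rg),Rg,'C')
ctrl.grab_frame('top');r=ctrl.spot_in('top','bottle');print([(np.round(x['bbox'],1).tolist(),round(x['score'],2)) for x in r])
p=W(k,np.array((-.045+.011*.5,0,.145+.04)));print('pred belly',proj('top',p), proj('top',W(k,np.array((-.045,0,.145+.08)))))
```

```text
tilt [-8.0022 -1.2503 -0.128 ] [ 0.3872  0.3204 -2.0605] 0.03379532153228812
M shift [ 0.0147 -0.0885 -0.2172] turn [0.0445 0.0069 0.0007] pos [0.5938 0.04   0.1622]
C shift [ 0.0238 -0.1389 -0.3532] turn [0.0889 0.0139 0.0014] pos [0.5965 0.0249 0.1214]
[([261.9, 147.1, 11.5, 17.9], 0.46), ([287.3, 136.4, 55.0, 67.9], 0.18)]
pred belly [[263.3882 146.2104]] [[260.3512 143.6172]]
```

Prediction and picture agree, so I lower the bottle.

Call:
arm_command(steps=[[[0.005,-0.03,-0.08],[0.015,0.002,0],0.2],[[0.01,-0.06,-0.15],[0.03,0.005,0],0.2],[[0.015,-0.088,-0.217],[0.045,0.007,0],0.2],[[0.02,-0.12,-0.29],[0.07,0.011,0],0.2],[[0.023,-0.139,-0.335],[0.089,0.014,0],0.2]])

```text
time_s: 7.18
tool_pos: [0.5966, 0.0272, 0.1267]
ee_rot: [0.618, 0.744, -0.163, 0.198]
ft_force: [0.1, 1.0, -2.7]
opening: 0.0336
grip_force: 40.4
```

Call:
arm_command(steps=[[[0,0,0],[0,0,0],0.2],[[0,0,-0.01],[0,0,0],0.2]])

```text
time_s: 7.42
tool_pos: [0.5971, 0.0277, 0.1252]
ee_rot: [0.618, 0.743, -0.163, 0.199]
ft_force: [0.8, 1.1, -2.1]
opening: 0.0338
grip_force: 40.4
```

Run:
```python
from fit import *
Rg=np.load('Rg.npy');s=ctrl.get_state(); R=Ro.from_quat(s['ee_rot']).as_matrix()
print('tilt',np.degrees(Ro.from_matrix(R@Rg.T).as_rotvec()),s['ft_force'],s['tool_pos'])
go(tcp(np.array((-.005,0,.037+h0)),Rg),Rg,'C')
```

```text
tilt [ 0.0291 -0.141   0.001 ] [ 0.7846  1.0763 -2.0565] [0.5971 0.0277 0.1252]
C shift [-0.0018 -0.0093 -0.0193] turn [-0.0003  0.0016 -0.    ] pos [0.5965 0.0249 0.1194]
```

Call:
arm_command(steps=[[[0,0,-0.005],[0,0,0],0.2],[[0,0,-0.01],[0,0,0],0.2],[[0,0,-0.013],[0,0,0],0.2],[[0,0,-0.013],[0,0,0],0.2]])

```text
time_s: 7.92
tool_pos: [0.5966, 0.0273, 0.1207]
ee_rot: [0.618, 0.743, -0.163, 0.198]
ft_force: [0.8, -0.4, -2.2]
opening: 0.034
grip_force: 40.4
```

Call:
arm_command(steps=[[[0,0,-0.003],[0,0,0],0.2],[[0,0,-0.006],[0,0,0],0.2],[[0,0,-0.006],[0,0,0],0.2]])

```text
time_s: 8.3
tool_pos: [0.5967, 0.0271, 0.1193]
ee_rot: [0.618, 0.743, -0.163, 0.199]
ft_force: [-1.8, 0.4, 5.2]
opening: 0.0339
grip_force: 40.9
```

Contact is felt (force changed by +7 N), so I release.

Call:
arm_command(steps=[[[0,0,0],[0,0,0],0.5],[[0,0,0],[0,0,0],0.6],[[0,0,0],[0,0,0],0.7],[[0,0,0],[0,0,0],0.7]])

```text
time_s: 8.8
tool_pos: [0.5966, 0.0273, 0.1189]
ee_rot: [0.618, 0.743, -0.163, 0.198]
ft_force: [-0.0, 0.7, 0.4]
opening: 0.0599
grip_force: 0.0
```

Run:
```python
from fit import *
s=ctrl.get_state(); R=Ro.from_quat(s['ee_rot']).as_matrix();a=R[:,2]
print(s['opening'],s['grip_force'],s['ft_force'])
for d in(.05,.12,.2): go(s['tool_pos']-d*a,R,d)
```

```text
0.059874414861026855 0.0 [-0.0421  0.6923  0.4121]
0.05 shift [-0.0156  0.0812  0.1447] turn [0. 0. 0.] pos [0.592  0.0516 0.1623]
0.12 shift [-0.0374  0.195   0.3473] turn [0. 0. 0.] pos [0.5854 0.0858 0.223 ]
0.2 shift [-0.0623  0.325   0.5788] turn [0. 0. 0.] pos [0.5779 0.1247 0.2925]
```

Call:
arm_command(steps=[[[-0.004,0.02,0.036],[0,0,0],0.7],[[-0.0156,0.081,0.145],[0,0,0],0.7],[[-0.0374,0.195,0.347],[0,0,0],0.7],[[-0.062,0.325,0.5],[0,0,0],0.7],[[-0.062,0.4,0.55],[0,0,0],0.7]])

```text
time_s: 9.43
tool_pos: [0.5781, 0.1497, 0.2878]
ee_rot: [0.618, 0.744, -0.161, 0.199]
ft_force: [0.2, -0.4, 0.4]
opening: 0.0596
grip_force: 0.0
```

Run:
```python
from fit import *
f={n:ctrl.grab_frame(n) for n in('side','top')}
print(ctrl.get_state()['q'],ctrl.get_state()['tool_pos'])
for n in('side','top'):
  for t in('bottle','lid_tab','clamp_grip'): print(n,t,[(np.round(x['uv'],1).tolist(),round(x['score'],2)) for x in ctrl.landmark_of(n,t)])
print(proj('top',[W(k,np.array(lid(k[3],.24,.02,0))),W(k,np.array((-.005,0,.037)))]))
print(proj('side',[W(k,np.array(lid(k[3],.24,.02,0)))]))
a=cv2.resize(f['side'][110:210,310:400],None,fx=4,fy=4,interpolation=cv2.INTER_CUBIC)
b=cv2.resize(f['top'][95:195,220:320],None,fx=4,fy=4,interpolation=cv2.INTER_CUBIC)
cv2.imwrite('pics/g4.png',np.hstack([a,b]))
```

```text
[ 0.4812  0.4676  1.6578 -0.5298  1.2224  0.5325] [0.5788 0.1506 0.2871]
side bottle []
side lid_tab [([356.7, 130.3], 0.67)]
side clamp_grip [([320.0, 152.8], 0.7)]
top bottle [([276.4, 154.9], 0.6)]
top lid_tab [([268.8, 134.4], 0.78)]
top clamp_grip [([270.6, 191.3], 0.55), ([367.9, 171.1], 0.51)]
[[263.2813 133.7463]
 [277.1578 154.1317]]
[[355.62   131.4523]]
```

View pics/g4.png

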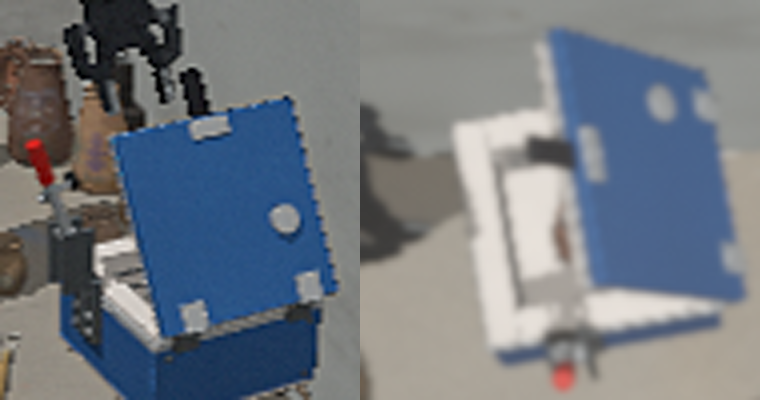

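The bottle stands in the chamber, its edge visible at top panel (563,232), and the lid and hold-down arm have not moved. Next I close the gripper, rise, go upright and cross over the lid.

```bash
cat >> fit.py <<'E'
def P(a,d=.19,dx=.011,up=.0,y=0): # TCP for vertical closed tool, fingertip contact on lid top
    c=lid(a,d,.032+up,y)+np.array([dx,0,.025]); return W(k,c)
E
python3 - <<'E'
from fit import *
R=Rlean(0);s=ctrl.get_state()
go(s['tool_pos']+[0,0,.17],R,'up')
q=P(.95,up=.04); go([q[0],q[1],.46],R,'over'); go(q,R,'pre')
E
```

```text
up shift [0.     0.     0.5667] turn [ 0.3254  0.0606 -0.002 ] pos [0.5776 0.1463 0.4532]
over shift [ 0.1051 -0.6343  0.5895] turn [ 0.3254  0.0606 -0.002 ] pos [ 0.6091 -0.044   0.46  ]
pre shift [ 0.1051 -0.6343  0.2176] turn [ 0.3254  0.0606 -0.002 ] pos [ 0.6091 -0.044   0.3484]
```

Call:
arm_command(steps=[[[0,0,0.19],[0,0,0],0],[[0,0,0.38],[0.05,0.01,0],0],[[0,0,0.56],[0.15,0.03,0],0],[[0.03,-0.15,0.59],[0.25,0.045,0],0],[[0.06,-0.3,0.59],[0.325,0.061,-0.002],0]])

```text
time_s: 10.45
tool_pos: [0.5965, 0.0557, 0.4626]
ee_rot: [0.64, 0.768, 0.003, 0.0]
ft_force: [0.9, -0.9, -0.7]
opening: -0.0001
grip_force: 0.0
```

Run:
```python
from fit import *
R=Rlean(0);s=ctrl.get_state();print(s['tool_pos'],s['q'])
q=P(.95,up=.04); go([q[0],q[1],.46],R,'over'); go(q,R,'pre')
```

```text
[0.5965 0.0557 0.4626] [ 0.0399  0.2684  1.4184  0.0045  1.4501 -0.1415]
over shift [ 0.0422 -0.3321 -0.0087] turn [-0.003   0.0028 -0.0001] pos [ 0.6091 -0.044   0.46  ]
pre shift [ 0.0422 -0.3321 -0.3806] turn [-0.003   0.0028 -0.0001] pos [ 0.6091 -0.044   0.3484]
```

Call:
arm_command(steps=[[[0.02,-0.17,0],[0,0,0],0],[[0.042,-0.33,0],[0,0,0],0],[[0.042,-0.332,-0.15],[0,0,0],0],[[0.042,-0.332,-0.3],[0,0,0],0],[[0.042,-0.332,-0.38],[0,0,0],0]])

```text
time_s: 11.08
tool_pos: [0.6072, -0.0432, 0.3438]
ee_rot: [0.641, 0.768, -0.001, -0.001]
ft_force: [0.3, 0.2, -0.8]
opening: -0.0
grip_force: 0.0
```

Run:
```python
from fit import *
R=Rlean(0);s=ctrl.get_state();print(s['tool_pos'],s['ft_force'])
for a in(.9,.8,.7,.6,.5,.4,.3,.2,.1,.05,0): go(P(a),R,a)
```

```text
[ 0.6072 -0.0432  0.3438] [ 0.2591  0.1659 -0.8346]
0.9 shift [-0.0182  0.1323 -0.0768] turn [-0.0004 -0.0018  0.001 ] pos [ 0.6017 -0.0035  0.3207]
0.8 shift [-0.028   0.186  -0.1106] turn [-0.0004 -0.0018  0.001 ] pos [0.5988 0.0126 0.3106]
0.7 shift [-0.0371  0.2361 -0.1497] turn [-0.0004 -0.0018  0.001 ] pos [0.5961 0.0276 0.2989]
0.6 shift [-0.0456  0.2822 -0.1936] turn [-0.0004 -0.0018  0.001 ] pos [0.5935 0.0414 0.2857]
0.5 shift [-0.0531  0.3236 -0.242 ] turn [-0.0004 -0.0018  0.001 ] pos [0.5913 0.0539 0.2712]
0.4 shift [-0.0598  0.3602 -0.2944] turn [-0.0004 -0.0018  0.001 ] pos [0.5893 0.0648 0.2555]
0.3 shift [-0.0655  0.3914 -0.3502] turn [-0.0004 -0.0018  0.001 ] pos [0.5875 0.0742 0.2387]
0.2 shift [-0.0702  0.417  -0.4089] turn [-0.0004 -0.0018  0.001 ] pos [0.5861 0.0819 0.2211]
0.1 shift [-0.0738  0.4366 -0.4699] turn [-0.0004 -0.0018  0.001 ] pos [0.5851 0.0878 0.2028]
0.05 shift [-0.0752  0.4442 -0.5011] turn [-0.0004 -0.0018  0.001 ] pos [0.5846 0.09   0.1935]
0 shift [-0.0763  0.4502 -0.5326] turn [-0.0004 -0.0018  0.001 ] pos [0.5843 0.0918 0.184 ]
```

Call:
arm_command(steps=[[[-0.01,0.08,-0.04],[0,0,0],0],[[-0.018,0.132,-0.077],[0,0,0],0],[[-0.028,0.186,-0.11],[0,0,0],0],[[-0.037,0.236,-0.15],[0,0,0],0],[[-0.045,0.282,-0.194],[0,0,0],0]])

```text
time_s: 11.7
tool_pos: [0.5951, 0.0434, 0.2883]
ee_rot: [0.64, 0.768, 0.001, 0.001]
ft_force: [-0.2, -0.4, 4.4]
opening: 0.0
grip_force: 1.5
```

Run:
```python
from fit import *
R=Rlean(0);s=ctrl.get_state();print(s['tool_pos'],s['ft_force'])
for n in('side',):
    ctrl.grab_frame(n);print([(np.round(x['uv'],1).tolist(),round(x['score'],2)) for x in ctrl.landmark_of(n,'lid_tab')])
    for a in(.5,.6,.7,.8): print(a,proj(n,W(k,lid(a,.24,.02,0))))
for a in(.5,.4,.3,.2,.1,.0): go(P(a),R,a)
```

```text
[0.5951 0.0434 0.2883] [-0.1881 -0.3859  4.4319]
[([310.8, 182.3], 0.66)]
0.5 [[345.8265 140.7318]]
0.6 [[347.6291 137.857 ]]
0.7 [[349.6775 135.4089]]
0.8 [[351.9602 133.4243]]
0.5 shift [-0.0098  0.0336 -0.0531] turn [-0.0004 -0.0006 -0.0008] pos [0.5913 0.0539 0.2712]
0.4 shift [-0.0165  0.0701 -0.1054] turn [-0.0004 -0.0006 -0.0008] pos [0.5893 0.0648 0.2555]
0.3 shift [-0.0222  0.1013 -0.1612] turn [-0.0004 -0.0006 -0.0008] pos [0.5875 0.0742 0.2387]
0.2 shift [-0.0269  0.1269 -0.2199] turn [-0.0004 -0.0006 -0.0008] pos [0.5861 0.0819 0.2211]
0.1 shift [-0.0305  0.1466 -0.2809] turn [-0.0004 -0.0006 -0.0008] pos [0.5851 0.0878 0.2028]
0.0 shift [-0.0329  0.1602 -0.3436] turn [-0.0004 -0.0006 -0.0008] pos [0.5843 0.0918 0.184 ]
```

Call:
arm_command(steps=[[[-0.01,0.034,-0.053],[0,0,0],0],[[-0.016,0.07,-0.105],[0,0,0],0],[[-0.022,0.1,-0.16],[0,0,0],0],[[-0.027,0.127,-0.22],[0,0,0],0],[[-0.03,0.147,-0.28],[0,0,0],0]])

```text
time_s: 12.42
tool_pos: [0.5858, 0.087, 0.2033]
ee_rot: [0.64, 0.768, 0.0, 0.0]
ft_force: [1.2, -0.8, 2.1]
opening: 0.0007
grip_force: 1.0
```

Call:
arm_command(steps=[[[-0.001,0.008,-0.02],[0,0,0],0],[[-0.002,0.012,-0.04],[0,0,0],0],[[-0.002,0.014,-0.055],[0,0,0],0],[[-0.002,0.014,-0.062],[0,0,0],0],[[-0.002,0.014,-0.062],[0,0,0],0]])

```text
time_s: 13.05
tool_pos: [0.5856, 0.0904, 0.1862]
ee_rot: [0.64, 0.768, 0.0, 0.0]
ft_force: [-0.2, -0.4, 0.7]
opening: 0.0
grip_force: 0.0
```

Run:
```python
from fit import *
R=Rlean(0);s=ctrl.get_state();print(s['tool_pos'],s['ft_force'])
go(P(0),R,0)
f={n:ctrl.grab_frame(n) for n in('side','top')}
for n in f:
  print([(np.round(x['uv'],1).tolist(),round(x['score'],2)) for x in ctrl.landmark_of(n,'lid_tab')])
  for a in(0,.05,.1): print(n,a,proj(n,W(k,lid(a,.24,.02,0))))
a=cv2.resize(f['side'][110:210,310:400],None,fx=4,fy=4,interpolation=cv2.INTER_CUBIC)
b=cv2.resize(f['top'][95:195,220:320],None,fx=4,fy=4,interpolation=cv2.INTER_CUBIC)
cv2.imwrite('pics/g5.png',np.hstack([a,b]))
```

```text
[0.5856 0.0904 0.1862] [-0.1715 -0.3704  0.7054]
0 shift [-0.0044  0.0048 -0.0072] turn [-0.0001  0.0008  0.    ] pos [0.5843 0.0918 0.184 ]
[([340.8, 157.0], 0.63)]
side 0 [[340.7191 160.1573]]
side 0.05 [[340.9315 157.9167]]
side 0.1 [[341.2103 155.7293]]
[]
top 0 [[237.525  153.8046]]
top 0.05 [[237.2949 152.9601]]
top 0.1 [[237.2343 152.078 ]]
```

View pics/g5.png

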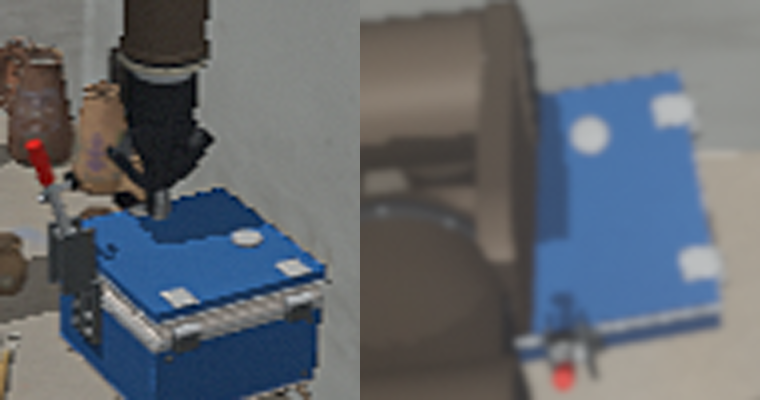

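The lid looks nearly shut in both views. I'll press until it meets its stop.

Call:
arm_command(steps=[[[0,0,-0.008],[0,0,0],0],[[0,0,-0.014],[0,0,0],0],[[0,0,-0.014],[0,0,0],0]])

```text
time_s: 13.62
tool_pos: [0.5858, 0.0906, 0.1833]
ee_rot: [0.64, 0.768, 0.001, 0.001]
ft_force: [-6.9, -0.6, 25.4]
opening: -0.0001
grip_force: 12.7
```

Call:
arm_command(steps=[[[0,0,-0.008],[0,0,0],0],[[0,0,-0.014],[0,0,0],0],[[0,0,-0.014],[0,0,0],0]])

```text
time_s: 14.0
tool_pos: [0.5861, 0.0907, 0.1829]
ee_rot: [0.64, 0.768, 0.002, 0.002]
ft_force: [-25.9, -2.1, 85.3]
opening: -0.0001
grip_force: 43.1
```

The lid is hard against its stop: TCP 0.183, as modelled, with force rising steeply. I back off and plan the hold-down arm.

Call:
arm_command(steps=[[[0,0,0.05],[0,0,0],0],[[0,0,0.2],[0,0,0],0],[[0,0,0.4],[0,0,0],0.2],[[0,0,0.6],[0,0,0],0.5],[[0,0,0.7],[0,0,0],0.5]])

```text
time_s: 14.62
tool_pos: [0.5862, 0.0906, 0.3912]
ee_rot: [0.64, 0.768, 0.002, 0.002]
ft_force: [0.1, 0.9, -0.6]
opening: 0.0431
grip_force: 0.0
```

Run:
```python
from fit import *
for n in('side','top'):
  ctrl.grab_frame(n); print(n,[(t,np.round(x['uv'],1).tolist(),round(x['score'],2)) for t in('clamp_grip','lid_tab','clamp_hinge') for x in ctrl.landmark_of(n,t)])
  for a in(1.75,1.85,1.95): print(a,proj(n,[W(k,cl(a,.1)),W(k,cl(a,.124))]).tolist(),proj(n,W(k,lid(0,.24,.02,0))))
  m=ctrl.masks_of(n,'clamp_grip')
  if m: print('mask',m[0]['bbox'],m[0]['score'])
  f=ctrl.grab_frame(n).astype(int); red=(f[...,2]>140)&(f[...,1]<70)&(f[...,0]<70); ys,xs=np.nonzero(red[:200]); print('red',xs.mean(),ys.mean(),xs.min(),xs.max(),ys.min(),ys.max(),len(xs))
R=Rt(kx(),np.array([0,0,-1.])); s=ctrl.get_state(); print(s['tool_pos'],s['q'])
for z in(.1,.0):
  go(W(k,cl(1.9,.1))+[0,0,.006+z],R,z)
```

```text
side [('clamp_grip', [320.2, 152.5], 0.65), ('clamp_grip', [357.7, 202.2], 0.49), ('clamp_grip', [285.8, 178.5], 0.32), ('lid_tab', [340.3, 160.9], 0.74), ('lid_tab', [281.6, 176.4], 0.59), ('clamp_hinge', [324.7, 166.5], 0.63)]
1.75 [[322.2533011646617, 147.55253911155228], [321.36334097842115, 142.49585267110967]] [[340.7191 160.1573]]
1.85 [[320.1507517144257, 148.52021052636206], [318.7348111902788, 143.69587577581893]] [[340.7191 160.1573]]
1.95 [[318.1014837383968, 149.68997242901187], [316.1717700181803, 145.15110810129573]] [[340.7191 160.1573]]
mask [370.8, 225.2, 6.7, 16.4] 0.2<stdin>:7: RuntimeWarning: Mean of empty slice.
  ret = ret.dtype.type(ret / rcount)
Traceback (most recent call last):
ValueError: zero-size array to reduction operation minimum which has no identity
```

Run:
```python
from fit import *
for n in('side','top'):
  f=cv2.cvtColor(ctrl.grab_frame(n),cv2.COLOR_BGR2HSV); red=((f[...,0]<8)|(f[...,0]>172))&(f[...,1]>170)&(f[...,2]>90)
  x0,x1,y0,y1=(305,335,135,170) if n=='side' else (262,282,180,205)
  ys,xs=np.nonzero(red[y0:y1,x0:x1]); print(n,'red',xs.mean()+x0,ys.mean()+y0,xs.min()+x0,xs.max()+x0,ys.min()+y0,ys.max()+y0,len(xs))
  for a in(1.75,1.85,1.95): print(a,proj(n,[W(k,cl(a,.072)),W(k,cl(a,.1)),W(k,cl(a,.124))]).round(1).tolist())
  print('hinge',proj(n,W(k,cl(0,0))))
print(tri((320.3,151),(271,190.5)), W(k,cl(1.85,.1)))
R=Rt(kx(),np.array([0,0,-1.])); s=ctrl.get_state(); print(s['tool_pos'],s['q'])
for z in(.1,.0):
  go(W(k,cl(1.87,.1))+[0,0,.006+z],R,z)
```

```text
side red 319.6 149.75 317 322 145 155 40
1.75 [[323.3, 153.4], [322.3, 147.6], [321.4, 142.5]]
1.85 [[321.8, 154.1], [320.2, 148.5], [318.7, 143.7]]
1.95 [[320.3, 154.9], [318.1, 149.7], [316.2, 145.2]]
hinge [[325.8277 167.8657]]<stdin>:5: RuntimeWarning: Mean of empty slice.
  ret = ret.dtype.type(ret / rcount)
Traceback (most recent call last):
ValueError: zero-size array to reduction operation minimum which has no identity
```

Run:
```python
from fit import *
R=Rt(kx(),np.array([0,0,-1.])); s=ctrl.get_state(); print(s['tool_pos'],s['q'])
for z in(.1,.0):
  go(W(k,cl(1.89,.1))+[0,0,.006+z],R,z)
```

```text
[0.5851 0.0905 0.3864] [ 0.1022  0.2949  1.5594  0.0001  1.2884 -0.0786]
0.1 shift [-0.5205 -0.2461  0.0153] turn [ 0.0006 -0.0005  1.    ] pos [0.4289 0.0167 0.3909]
0.0 shift [-0.5205 -0.2461 -0.318 ] turn [ 0.0006 -0.0005  1.    ] pos [0.4289 0.0167 0.2909]
```

Call:
arm_command(steps=[[[-0.1,-0.05,0.015],[0,0,0.11],0.7],[[-0.2,-0.1,0.015],[0,0,0.22],0.7],[[-0.3,-0.15,0.015],[0,0,0.33],0.7],[[-0.41,-0.2,0.015],[0,0,0.44],0.7],[[-0.52,-0.246,0.015],[0,0,0.55],0.7]])

```text
time_s: 15.65
tool_pos: [0.4282, 0.0163, 0.3914]
ee_rot: [0.257, 0.966, 0.0, -0.001]
ft_force: [0.1, -1.2, -0.2]
opening: 0.0597
grip_force: 0.0
```

Call:
arm_command(steps=[[[0,0,0],[0,0,0.11],0.7],[[0,0,0],[0,0,0.22],0.7],[[0,0,0],[0,0,0.33],0.7],[[0,0,0],[0,0,0.45],0.7],[[0,0,0],[0,0,0.45],0.7]])

```text
time_s: 16.27
tool_pos: [0.4293, 0.0167, 0.3916]
ee_rot: [-0.09, 0.996, 0.001, -0.001]
ft_force: [0.8, -0.3, -0.1]
opening: 0.0598
grip_force: 0.0
```

Run:
```python
from fit import *
R=Rt(kx(),np.array([0,0,-1.])); s=ctrl.get_state(); print(s['tool_pos'],s['q'],s['opening'])
go(W(k,cl(1.89,.1))+[0,0,.006],R,'g')
f=ctrl.grab_frame('side')
cv2.imwrite('pics/g6.png',cv2.resize(f[100:200,290:370],None,fx=6,fy=6,interpolation=cv2.INTER_CUBIC))
```

```text
[0.4293 0.0167 0.3916] [-0.0324  0.032   1.8712  0.0011  1.2399 -1.7835] 0.05983106250530247
g shift [-0.0013 -0.0002 -0.3356] turn [-0.0007 -0.0009  0.0005] pos [0.4289 0.0167 0.2909]
```

View pics/g6.png

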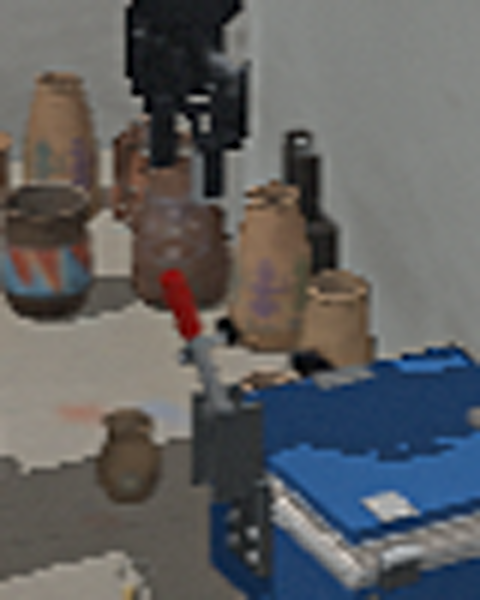

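The red grip (panel (180,300)) sits right below the finger gap (panel column about 187). I descend and close.

Call:
arm_command(steps=[[[0,0,-0.1],[0,0,0],0.7],[[0,0,-0.2],[0,0,0],0.7],[[0,0,-0.3],[0,0,0],0.7],[[0,0,-0.315],[0,0,0],0.7],[[0,0,-0.315],[0,0,0],0.7]])

```text
time_s: 16.95
tool_pos: [0.4297, 0.0168, 0.2981]
ee_rot: [-0.089, 0.996, 0.001, -0.0]
ft_force: [-0.1, 0.2, 0.5]
opening: 0.0595
grip_force: 0.0
```

Call:
arm_command(steps=[[[0,0,0],[0,0,0],0.1],[[0,0,0],[0,0,0],0.1],[[0,0,0],[0,0,0],0.1],[[0,0,0],[0,0,0],0.1]], squeeze=20)

```text
time_s: 17.45
tool_pos: [0.4287, 0.0192, 0.2984]
ee_rot: [-0.09, 0.996, 0.003, -0.0]
ft_force: [-8.0, 27.0, 12.2]
opening: 0.0172
grip_force: 19.3
```

Run:
```python
from fit import *
s=ctrl.get_state(); print(s['tool_pos'],s['ft_force'],s['opening'],s['grip_force'])
c=s['tool_pos']-[0,0,.006]; h=W(k,cl(0,0)); d=c-h; yk=d@ky(); r=np.hypot(yk,d[2]); a0=np.arctan2(d[2],yk); print('r,a,x',r,a0,d@kx())
for a in(1.75,1.6,1.45,1.3,1.15,1.0,.85,.7,.55,.4,.3,.2,.1,0): print(a,((h+r*np.cos(a)*ky()+[0,0,r*np.sin(a)]-h-yk*ky()-[0,0,d[2]])/.3).round(3))
```

```text
[0.4287 0.0192 0.2984] [-7.9569 26.9887 12.184 ] 0.01723006307757889 19.33185338973999
r,a,x 0.10700182500553553 1.8658249057925933 -0.002478203279561128
1.75 [0.039 0.007 0.01 ]
1.6 [0.092 0.017 0.015]
1.45 [0.144 0.026 0.013]
1.3 [0.196 0.036 0.002]
1.15 [ 0.245  0.045 -0.016]
1.0 [ 0.292  0.053 -0.041]
0.85 [ 0.334  0.061 -0.073]
0.7 [ 0.37   0.068 -0.111]
0.55 [ 0.401  0.073 -0.155]
0.4 [ 0.425  0.078 -0.202]
0.3 [ 0.437  0.08  -0.236]
0.2 [ 0.446  0.081 -0.27 ]
0.1 [ 0.451  0.082 -0.306]
0 [ 0.453  0.083 -0.341]
```

Call:
arm_command(steps=[[[0,0.01,0],[0,0,0],0.1],[[0,0.012,0],[0,0,0],0.1]])

```text
time_s: 17.7
tool_pos: [0.4295, 0.02, 0.2987]
ee_rot: [-0.09, 0.996, -0.0, 0.0]
ft_force: [-5.8, -8.1, 14.1]
opening: 0.0173
grip_force: 19.6
```

Call:
arm_command(steps=[[[0.039,0.007,0.01],[0,0,0],0.1],[[0.092,0.017,0.015],[0,0,0],0.1],[[0.144,0.026,0.013],[0,0,0],0.1],[[0.144,0.026,0.013],[0,0,0],0.1]])

```text
time_s: 18.2
tool_pos: [0.4737, 0.0278, 0.302]
ee_rot: [-0.09, 0.996, 0.0, 0.0]
ft_force: [1.7, -5.6, 3.1]
opening: 0.0173
grip_force: 21.6
```

Call:
arm_command(steps=[[[0.052,0.007,-0.011],[0,0,0],0.1],[[0.101,0.016,-0.029],[0,0,0],0.1],[[0.148,0.024,-0.054],[0,0,0],0.1],[[0.19,0.032,-0.086],[0,0,0],0.1],[[0.226,0.039,-0.124],[0,0,0],0.1]])

```text
time_s: 18.82
tool_pos: [0.5421, 0.04, 0.2647]
ee_rot: [-0.09, 0.996, 0.0, 0.001]
ft_force: [2.9, -2.5, 4.3]
opening: 0.0172
grip_force: 19.7
```

Call:
arm_command(steps=[[[0.031,0.005,-0.044],[0,0,0],0.1],[[0.055,0.01,-0.091],[0,0,0],0.1],[[0.067,0.012,-0.125],[0,0,0],0.1],[[0.076,0.013,-0.159],[0,0,0],0.1],[[0.081,0.014,-0.195],[0,0,0],0.1]])

```text
time_s: 19.45
tool_pos: [0.5654, 0.0441, 0.2055]
ee_rot: [-0.09, 0.996, 0.0, 0.0]
ft_force: [2.5, -1.5, 2.6]
opening: 0.0171
grip_force: 26.4
```

Call:
arm_command(steps=[[[0.002,0,-0.01],[0,0,0],0.1],[[0.002,0,-0.02],[0,0,0],0.1],[[0.002,0,-0.025],[0,0,0],0.1]])

```text
time_s: 19.82
tool_pos: [0.5655, 0.0441, 0.1983]
ee_rot: [-0.09, 0.996, 0.001, 0.0]
ft_force: [3.7, -0.6, 1.7]
opening: 0.0175
grip_force: 26.3
```

Call:
arm_command(steps=[[[0,0,-0.008],[0,0,0],0.1],[[0,0,-0.015],[0,0,0],0.1],[[0,0,-0.015],[0,0,0],0.1]])

```text
time_s: 20.2
tool_pos: [0.5653, 0.0441, 0.1937]
ee_rot: [-0.09, 0.996, 0.001, -0.0]
ft_force: [5.6, 0.2, 0.3]
opening: 0.0172
grip_force: 26.1
```

Call:
arm_command(steps=[[[0,0,-0.008],[0,0,0],0.1],[[0,0,-0.015],[0,0,0],0.1],[[0,0,-0.015],[0,0,0],0.1]])

```text
time_s: 20.58
tool_pos: [0.5652, 0.044, 0.1891]
ee_rot: [-0.09, 0.996, 0.001, -0.0]
ft_force: [2.5, -0.4, 0.2]
opening: 0.0173
grip_force: 26.0
```

Run:
```python
from fit import *
f=cv2.cvtColor(ctrl.grab_frame('side'),cv2.COLOR_BGR2HSV); red=((f[...,0]<8)|(f[...,0]>172))&(f[...,1]>150)&(f[...,2]>70)
ys,xs=np.nonzero(red[135:185,310:360]); print('red',(xs.mean()+310,ys.mean()+135,xs.min()+310,xs.max()+310,ys.min()+135,ys.max()+135,len(xs)) if len(xs) else None)
for a in(0,.1,.2,.3):print(a,proj('side',[W(k,cl(a,.072)),W(k,cl(a,.1)),W(k,cl(a,.124))]).round(1).tolist())
```

```text
red (np.float64(344.6), np.float64(162.7), np.int64(342), np.int64(347), np.int64(161), np.int64(165), 20)
0 [[340.6, 164.3], [346.2, 162.9], [351.0, 161.8]]
0.1 [[340.6, 162.8], [346.2, 160.9], [351.0, 159.2]]
0.2 [[340.4, 161.4], [346.0, 158.9], [350.8, 156.8]]
0.3 [[340.1, 160.0], [345.6, 157.0], [350.2, 154.4]]
```

Call:
arm_command(steps=[[[0,0,0],[0,0,0],0.5],[[0,0,0],[0,0,0],0.6],[[0,0,0.1],[0,0,0],0.6],[[0,0,0.25],[0,0,0],0.6],[[0,0,0.25],[0,0,0],0.3]])

```text
time_s: 21.25
tool_pos: [0.567, 0.0441, 0.2675]
ee_rot: [-0.09, 0.996, 0.0, 0.003]
ft_force: [0.7, 0.1, -0.3]
opening: 0.0344
grip_force: 0.0
```

Run:
```python
from fit import *
s=ctrl.get_state();print(s['tool_pos'],s['opening'])
f=cv2.cvtColor(ctrl.grab_frame('side'),cv2.COLOR_BGR2HSV); red=((f[...,0]<8)|(f[...,0]>172))&(f[...,1]>150)&(f[...,2]>70)
ys,xs=np.nonzero(red[135:185,310:360]); print('red',(xs.mean()+310,ys.mean()+135,xs.min()+310,xs.max()+310,ys.min()+135,ys.max()+135,len(xs)) if len(xs) else None)
print([(np.round(x['uv'],1).tolist(),round(x['score'],2)) for x in ctrl.landmark_of('side','clamp_grip')])
go(W(k,cl(0,.1))+[0,0,.009+.025],Ro.from_quat(s['ee_rot']).as_matrix(),'press')
```

```text
[0.567  0.0441 0.2675] 0.03440153586112429
red (np.float64(347.2631578947368), np.float64(163.44736842105263), np.int64(342), np.int64(352), np.int64(161), np.int64(166), 38)
[([323.2, 174.6], 0.71), ([344.1, 164.3], 0.64)]
press shift [-0.0237 -0.0126 -0.135 ] turn [ 0.0001 -0.003   0.    ] pos [0.5582 0.0403 0.224 ]
```

The arm appears down: red at row 163.4 against 162.7 modelled for angle 0. A light press will confirm it.

Call:
arm_command(steps=[[[-0.02,0,0],[0,0,0],0],[[-0.02,0,-0.02],[0,0,0],0],[[-0.02,0,-0.08],[0,0,0],0],[[-0.02,0,-0.125],[0,0,0],0],[[-0.02,0,-0.14],[0,0,0],0]])

```text
time_s: 21.98
tool_pos: [0.559, 0.044, 0.2228]
ee_rot: [-0.09, 0.996, 0.0, -0.001]
ft_force: [-21.8, -2.0, 67.6]
opening: -0.0004
grip_force: 34.3
```

Call:
arm_command(steps=[[[0,0,-0.006],[0,0,0],0],[[0,0,-0.01],[0,0,0],0],[[0,0,-0.01],[0,0,0],0]])

```text
time_s: 22.35
tool_pos: [0.559, 0.044, 0.2228]
ee_rot: [-0.09, 0.996, 0.0, 0.0]
ft_force: [-25.0, -1.8, 69.5]
opening: -0.0002
grip_force: 34.9
```

Hard stop at the modelled height, so the arm is down. I lift off and plan the isolator push.

Call:
arm_command(steps=[[[0,0,0.1],[0,0,0],0],[[0,0,0.25],[0,0,0],0],[[0,0,0.4],[0,0,0],0],[[0,0,0.4],[0,0,0],0]])

```text
time_s: 22.85
tool_pos: [0.561, 0.0441, 0.3424]
ee_rot: [-0.09, 0.996, 0.0, 0.003]
ft_force: [-0.3, 0.5, -1.1]
opening: 0.0001
grip_force: 0.0
```

Run:
```python
from fit import *
s=ctrl.get_state();print(s['tool_pos'],s['q'])
print('bowl',*tri((353.9,248.7),(416,202)),'brush rim',onz('top',(380,137),.12),'wheel',onz('top',(412,204),.06))
U={}
for n in('side','top'):
  ctrl.grab_frame(n)
  for t in('switch_ball','switch_hinge','isolator','clamp_grip','lid_tab'): U[n,t]=r=ctrl.landmark_of(n,t); print(n,t,[(np.round(x['uv'],1).tolist(),round(x['score'],2)) for x in r])
h=np.array([.549,-.325]);u=np.array([np.cos(.395),np.sin(.395)])
R=Ro.from_quat(s['ee_rot']).as_matrix()
for d in(-.1,-.041,0,.01,.02): go([*(h+d*u),.145],R,d)
```

```text
[0.561  0.0441 0.3424] [ 0.024   0.2761  1.6938  0.0012  1.1666 -1.7281]
bowl [ 0.4004 -0.4741  0.1387] 0.00058310079893087 brush rim [ 0.6386 -0.3558  0.12  ] wheel [ 0.4027 -0.4747  0.06  ]
side switch_ball [([283.0, 179.0], 0.65), ([368.7, 225.0], 0.6), ([372.9, 292.3], 0.47), ([271.8, 238.0], 0.4)]
side switch_hinge [([380.5, 309.3], 0.65), ([377.7, 233.9], 0.49), ([274.8, 248.8], 0.46)]
side isolator [([375.7, 328.7], 0.82), ([279.7, 262.0], 0.67)]
side clamp_grip [([346.5, 164.3], 0.39)]
side lid_tab [([340.9, 162.8], 0.98)]
top switch_ball [([482.5, 211.5], 0.47), ([378.6, 278.8], 0.4), ([374.1, 169.7], 0.39)]
top switch_hinge [([369.7, 273.1], 0.61), ([370.8, 166.0], 0.54), ([476.3, 200.3], 0.5)]
top isolator [([369.7, 270.4], 0.9), ([471.5, 203.7], 0.82), ([369.2, 169.1], 0.79)]
top clamp_grip []
top lid_tab [([237.7, 150.3], 0.84)]
-0.1 shift [-0.3422 -1.3584 -0.6471] turn [ 0.0001 -0.0037  0.    ] pos [ 0.4567 -0.3635  0.145 ]
-0.041 shift [-0.1607 -1.2827 -0.6471] turn [ 0.0001 -0.0037  0.    ] pos [ 0.5112 -0.3408  0.145 ]
0 shift [-0.0345 -1.2301 -0.6471] turn [ 0.0001 -0.0037  0.    ] pos [ 0.549 -0.325  0.145]
0.01 shift [-0.0038 -1.2173 -0.6471] turn [ 0.0001 -0.0037  0.    ] pos [ 0.5582 -0.3212  0.145 ]
0.02 shift [ 0.027  -1.2045 -0.6471] turn [ 0.0001 -0.0037  0.    ] pos [ 0.5675 -0.3173  0.145 ]
```

Call:
arm_command(steps=[[[-0.05,-0.19,0],[0,0,0],0],[[-0.1,-0.38,0],[0,0,0],0],[[-0.15,-0.57,0],[0,0,0],0],[[-0.2,-0.76,0],[0,0,0],0],[[-0.25,-0.95,0],[0,0,0],0]])

```text
time_s: 24.08
tool_pos: [0.4837, -0.2427, 0.3395]
ee_rot: [-0.09, 0.996, 0.0, 0.0]
ft_force: [0.7, 0.2, 0.5]
opening: -0.0
grip_force: 0.0
```

Run:
```python
from fit import *
s=ctrl.get_state();print(s['tool_pos'],s['q'])
h=np.array([.549,-.325]);u=np.array([np.cos(.395),np.sin(.395)])
R=Ro.from_quat(s['ee_rot']).as_matrix()
for d in(-.1,-.005): go([*(h+d*u),.145],R,d)
```

```text
[ 0.4837 -0.2427  0.3395] [-0.5216  0.2485  1.7393  0.0009  1.1541 -2.2736]
-0.1 shift [-0.0901 -0.4025 -0.6485] turn [0. 0. 0.] pos [ 0.4567 -0.3635  0.145 ]
-0.005 shift [ 0.2022 -0.2807 -0.6485] turn [0. 0. 0.] pos [ 0.5444 -0.3269  0.145 ]
```

Call:
arm_command(steps=[[[-0.05,-0.2,0],[0,0,0],0],[[-0.09,-0.4,-0.05],[0,0,0],0],[[-0.09,-0.4,-0.25],[0,0,0],0],[[-0.09,-0.4,-0.45],[0,0,0],0],[[-0.09,-0.4,-0.648],[0,0,0],0]])

```text
time_s: 24.7
tool_pos: [0.4572, -0.3612, 0.1434]
ee_rot: [-0.09, 0.996, 0.0, 0.0]
ft_force: [1.3, -1.4, -0.5]
opening: 0.0002
grip_force: 0.0
```

Call:
arm_command(steps=[[[0,0,0],[0,0,0],0],[[0.07,0.03,0],[0,0,0],0],[[0.14,0.06,0],[0,0,0],0],[[0.21,0.087,0],[0,0,0],0],[[0.25,0.104,0],[0,0,0],0]])

```text
time_s: 25.32
tool_pos: [0.5348, -0.329, 0.1459]
ee_rot: [-0.091, 0.996, -0.0, 0.001]
ft_force: [-0.7, -0.4, -0.2]
opening: -0.0003
grip_force: 0.0
```

Call:
arm_command(steps=[[[0.02,0.008,0],[0,0,0],0],[[0.042,0.018,0],[0,0,0],0],[[0.042,0.018,0],[0,0,0],0],[[-0.04,-0.018,0],[0,0,0],0],[[-0.12,-0.05,0],[0,0,0],0]])

```text
time_s: 25.95
tool_pos: [0.4944, -0.3453, 0.1448]
ee_rot: [-0.09, 0.996, 0.001, -0.0]
ft_force: [-0.4, 0.2, 0.0]
opening: -0.0001
grip_force: 0.0
```

Run:
```python
from fit import *
s=ctrl.get_state();print(s['tool_pos'],s['ft_force'])
h=np.array([.549,-.325]);u=np.array([np.cos(.395),np.sin(.395)])
for n in('side','top'):
  f=ctrl.grab_frame(n); print(n,[(np.round(x['uv'],1).tolist(),round(x['score'],2)) for x in ctrl.landmark_of(n,'switch_ball')])
  for v in(0,.5,1.0): 
    t=v-.5; b=[*(h+.085*np.sin(t)*u),.07+.085*np.cos(t)]; q=proj(n,b)[0]; c,r=q.round().astype(int); print(v,q,'gray',f[r-1:r+2,c-1:c+2].mean())
```

```text
[ 0.4944 -0.3453  0.1448] [-0.3595  0.1603  0.0381]
side [([372.2, 295.0], 0.69), ([383.9, 215.2], 0.63), ([270.9, 240.4], 0.54)]
0 [369.1521 220.9223] gray 35.888888888888886
0.5 [377.0723 214.6914] gray 88.4074074074074
1.0 [384.4199 213.2036] gray 23.40740740740741
top [([483.7, 212.0], 0.59), ([379.2, 277.3], 0.48)]
0 [377.2573 170.4554] gray 72.70370370370371
0.5 [372.8984 159.3474] gray 61.666666666666664
1.0 [367.9472 149.5823] gray 79.92592592592592
```

The ball is seen at side (384,215), which is the "on" position. I retreat clear and make a last check.

Call:
arm_command(steps=[[[-0.08,-0.03,0.05],[0,0,0],0],[[-0.1,-0.04,0.25],[0,0,0],0],[[-0.1,-0.04,0.45],[0,0,0],0],[[-0.1,-0.04,0.6],[0,0,0],0],[[-0.1,-0.04,0.6],[0,0,0],0]])

```text
time_s: 26.78
tool_pos: [0.467, -0.358, 0.3295]
ee_rot: [-0.09, 0.996, -0.002, 0.002]
ft_force: [-0.0, -0.5, 0.2]
opening: 0.0002
grip_force: 0.0
```

Run:
```python
from fit import *
s=ctrl.get_state();print(s['tool_pos'],s['ft_force'])
ok={}
for n in('side','top'):
  f=ctrl.grab_frame(n)
  for t in('switch_ball','lid_tab','clamp_grip'): print(n,t,[(np.round(x['uv'],1).tolist(),round(x['score'],2)) for x in ctrl.landmark_of(n,t)])
  cv2.imwrite(f'pics/end_{n}.png',f)
print(proj('top',[.587,-.309,.1446]),ctrl.close_job())
```

```text
[ 0.467  -0.358   0.3295] [-0.0162 -0.5137  0.2037]
side switch_ball [([383.8, 217.6], 0.66), ([373.5, 296.3], 0.66), ([271.5, 238.6], 0.65)]
side lid_tab [([340.0, 161.2], 0.98)]
side clamp_grip [([346.5, 168.3], 0.53), ([318.5, 249.4], 0.41)]
top switch_ball [([482.3, 211.7], 0.64), ([376.2, 278.6], 0.51)]
top lid_tab [([235.3, 152.5], 0.72)]
top clamp_grip [([268.4, 156.9], 0.76)]
the job is handed in; nothing more can be done
[[367.8552 149.4755]] None
```

I handed in the job with all four steps done: the bottle was stood upright in the chamber, the lid is shut, the hold-down arm is down on the lid, and the isolator is on. The closed lid hides the bottle, so I last saw it standing just before I closed the lid, and the hand-in returned no verdict.

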